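Put the finger rolls away in the bread box with the serving tongs

ROBOT

A 7-joint arm with a two-finger parallel gripper is mounted at the origin on the work surface. World frame = base frame: x ahead of the robot, y to its left, z up, the work surface at z = 0. Lengths are in mm, angles in rad, forces in N, time in s.
With the tool pointing down it reaches from about 400 to 875 mm from the base axis. Payload 4.4 kg.
Tool frame: the origin (TCP) lies at the very end of the fingers, on their centre line; the grasp point (between the pads) lies 19 mm behind it; z points along the fingers, y is the line along which they close (so a half turn about z gives the same grasp; the last joint's range is limited). The gripper opens to 85 mm and grips with 20 to 120 N. Pads are 22 mm wide; open, the fingers measure 114 mm over their backs; the gripper's body (76 mm by 85 mm) begins 54 mm behind the grasp point. The pads swing forward as they close: fully open they stand 13 mm farther back than shut.
Start: joints at [1.089, 0.628, 0.038, 1.517, -0.027, 0.996, -0.02], TCP at [262.577, -594.618, 231.313] pointing down, gripper open.
Joint ranges: [-3.06, 3.06], [-0.37, 2.12], [-1.25, 1.32], [0.18, 2.47], [-1.1, 4.24], [0.23, 1.98], [-2.94, 2.94]. Speed limits (rad/s): [2.57, 2.57, 3.14, 3.14, 3.14, 3.14, 3.14].

INTERFACE

Orientations are given as [roll, pitch, yaw] about the fixed x, y, z axes, in that order (R = Rz(yaw) Ry(pitch) Rx(roll)).
In Python, from cell import sensors, get_image, camera_params, order gives the robot as it stands.
- The arm moves only by the shell command python3 -m inch 'ROWS' [OPENING]. ROWS is JSON, a list that holds one entry, the list of rows, each a list of 4 numbers: the shift along the tool's x, y, z in cm, then the turn about the tool's z in degrees. A call has 1 to 8 rows; each row is the pose to reach, as a shift and turn from the pose commanded when the call began, along the tool's axes at that moment; what a row does not reach only later rows make up. A row lasts 1/12 s, in which the tool goes at most 41.7 mm and 7.16 degrees, less where a joint would pass 70% of its speed; a pose out of reach is approached as far as the arm can. A call with a gripper value outside its range is refused whole. OPENING is the finger opening in cm, from 0 to 8.54, set as the call begins (- or left out, the last holds). The fingers move at their own pace and stop on an object; the grip force is fixed at half the most. Time passes only in rows, so rows that repeat a pose let the fingers close. It gives the time, the measured TCP pose, the force, the opening and the grip force at its end, in the units of the state.
- sensors.read_state(): the state, without advancing time (a new reading comes with each control period).
- get_image(name): name is "scene" or "top" or "wrist"; returns the picture (384x512x3 uint8, blue, green, red); there is no depth.
- camera_params(name): a dict with "mtx" (3x3 intrinsics, pixels), "rvec" (rotation vector, rad) and "tvec" (3), from world to camera coordinates, as OpenCV has them. Camera axes: x right, y down, z forward; pixel columns grow to the right and rows downward; lengths in mm; the calibration is good to about 2 mm. A picture is of the moment at which its call begins: read the wrist's pose just before it. camera_params takes no time and is no camera call; for the wrist camera it gives the pose at the moment of the call.
- order.finish_job(): hands the job in; it is judged then, once.
The state is a dict: "clock": time; "qpos": joint angles; "qd": joint speeds; "tau": joint torques, N m; "eef_pos": TCP position; "tool_rot": TCP orientation; "force": force on the tool from outside, world axes, zero at the start; "torque": the same for the moment, N m; "width": finger opening in mm; "gripper_force": force on a finger pad.
Only numpy, scipy, OpenCV 4.12 (cv2) and the standard library are available. Lean on these libraries where they do the work, as an engineer would, in place of code of your own. Each camera call takes 0.05 s, during which the arm holds its last target. There are 200 camera calls.

TASK

Take the red lid off the small white bread box and lay it on the clear table to the left of the box, then lift the serving tongs off their hook and use them to put every roll from the wooden board into the box, never touching a roll with the gripper itself. When all the rolls are in, hang the tongs back on the same hook and put the lid back on the box, square and fully home. Leave the jars, tub, cartons and steel measuring mug standing where they are.

Things in the scene. Friction and masses are not known exactly. Their poses are not given: they have to be found in the camera images.
- bread_box: White open-topped plastic box with small green loops on its ends, fixed to the table: 210 (its x) x 170 (its y) x 90 high, walls and floor 4 thick, so 202 x 162 inside. Origin: centre of its underside, on the table. The table to its left (+y in the world; about x 0.34 to 0.57 m, y 0.29 to 0.50 m) is always clear.
- lid: Dark red lift-off lid of that box, 223 (its x) x 183 (its y), 180 g: a plate 5 thick with a skirt 14 deep all round its edge that fits outside the box walls with 3.5 clearance all round. Origin: centre of the plate's underside, which rests on the box rim when home (90 over the table, level, directly over the box's centre) and lies 14 over the table when the lid lies flat on it. Works either way round.
- lid_handle (a point): Middle of the bar handle on the lid: a bar 100 long along the lid's x, 16 wide (its y), 12 high, its centre 36 over the plate's underside (open space 25 high under it over the plate, between two end posts 44 either side of the middle).
- tongs: Sprung steel serving tongs, 90 g, an upside-down U: a bow at the top and two flat arms 18 wide (x) and 3 thick, 165 long in all, hanging upright by the bow on the middle hook. Origin: underside of the bow's top, where it rests on the hook; the bow is 3 thick above it; z up. The arms lie either side of the origin along y and are squeezed together along y, turning about the bow's top.
- tongs_grip (a point): Between the arms, 47 below the tongs' origin: a good place to hold them (the arms are straight from 32 to 112 below the origin). Over their outsides the arms measure 57 here when sprung open, 48 when gripping a roll, 37 shut. They spring outward with about 4 N each when just squeezed, 7 N when gripping a roll; the gripper must keep pressing on them or the tongs drop.
- tongs_tip (a point): Midway between the lower ends of the tips, 165 below the tongs' origin. The tips are paddles 26 wide (x), the lowest 47 of the arms; gap between them about 69 sprung open, 38 and parallel at 0.095 rad of squeeze, 0 at 0.21 rad. 1 mm less over the arms at tongs_grip closes the gap by about 3.5 mm.
- tongs_left (a joint): How far each arm is squeezed, rad: 0 sprung open, 0.095 at a roll's 38 mm width, 0.21 shut. Both arms always move alike.
- rack: Steel utensil rack at the back of the table, fixed: a rail along its y, 246 high, 330 wide, with three hooks pointing to its -x (to the robot) at y -120, 0 and 120. A ladle hangs on one outer hook and a slotted turner on the other, both fixed. Origin: under the middle of the rail, on the table.
- hook (a point): Seat of the middle hook, where the bow of the tongs hangs: on top of the hook's rod, 55 before the rail, 250 high. Axes as the rack's: the rod, 8 thick, runs straight along x from the rail (+55) to -20, then turns up; its tip ends at -32 and stands 10 higher than the seat.
- board: Wooden bread board 270 x 270 x 15 thick, fixed. Origin: centre of its underside.
- roll1: Crusty finger roll lying on the board (absent in some starts): 82 long (its x) x 38 wide (y) x 34 high (z), 50 g, ends rounded. Origin: its centre, 17 over what it lies on.
- roll2: Crusty finger roll lying on the board (absent in some starts): 82 long (its x) x 38 wide (y) x 34 high (z), 50 g, ends rounded. Origin: its centre, 17 over what it lies on.
- roll3: Crusty finger roll lying on the board (absent in some starts): 82 long (its x) x 38 wide (y) x 34 high (z), 50 g, ends rounded. Origin: its centre, 17 over what it lies on.
- roll4: Crusty finger roll lying on the board (absent in some starts): 82 long (its x) x 38 wide (y) x 34 high (z), 50 g, ends rounded. Origin: its centre, 17 over what it lies on.
- jar1: Jar of gherkins, 76 diameter, 130 high, to be left alone. Origin: centre of its underside.
- jar2: A second jar of gherkins like jar1, to be left alone.
- tub: Orange plastic tub, 100 diameter, 82 high, to be left alone. Origin: centre of its underside.
- tea1: Red tea carton 75 x 150 x 65 high, to be left alone. Origin: centre of its underside.
- tea2: A second red tea carton like tea1, to be left alone.
- measure: Steel measuring mug with a handle at its +y, 80 diameter, 85 high, to be left alone. Origin: centre of its underside.

How it is judged:
By the outcome, as a careful person would: the job done as asked, in the order asked, and still so for the second after the job is handed in, with the robot touching nothing.
Of roll1, roll2, roll3, roll4 only 2 to 4 are there at a start; the rules pass over those that are not, and their reading is None.
At some moment in a run one of roll1, roll2, roll3, roll4 may be knocked a few centimetres aside while the robot is not near it.
It also fails if it takes over 210 s, if anything falls off the work surface, if the arm or the gripper's body presses on something with over 40 N, if the wrist force passes 120 N, or if a joint passes its speed limit or range.

## Working session

There is one attempt and no reset: what is moved stays moved. The work goes in short steps, Python scripts to look and compute and a shell command to move; the robot and the scene stay as the last step left them, time stands still between calls to the robot, and variables do not carry over. Pictures are saved under pics/ and viewed, at most 14 in all, crops included, and the job is handed in when it is done.

```bash
ls; mkdir -p pics; cat > h.py <<'E'
import numpy as np, cv2
from cell import sensors, get_image, camera_params, order
def cam(n):
    p=camera_params(n); R=cv2.Rodrigues(np.array(p['rvec'],float))[0]
    return np.array(p['mtx'],float),R,np.array(p['tvec'],float).reshape(3)
def ray(n,uv,z,c=None):
    K,R,t=c or cam(n); d=R.T@np.linalg.inv(K)@np.array([uv[0],uv[1],1.]); o=-R.T@t
    return o+d*(z-o[2])/d[2]
def proj(n,P,c=None):
    K,R,t=c or cam(n); q=K@(R@np.array(P,float)+t); return q[:2]/q[2]
E
python3 - <<'E'
from h import *
print(sensors.read_state())
for n in('scene','top'):
    K,R,t=cam(n); print(n,K.tolist(),(-R.T@t).round(),R.round(2).tolist())
    cv2.imwrite(f'pics/{n}0.png',get_image(n))
E
```

```text
pics
{'clock': 0.0, 'qpos': array([ 1.08921989,  0.62929333,  0.0384027 ,  1.51837512, -0.02703732,
        0.99632865, -0.02001438]), 'qd': array([-0.00088299, -0.00086632, -0.00066657,  0.00176201,  0.00041968,
        0.00010047,  0.00077023]), 'tau': array([ 3.50994460e-04, -5.63402367e+01,  1.22674081e+00, -1.93446833e+01,
        1.11081617e-02,  1.06173943e-02,  2.37528491e-05]), 'eef_pos': array([ 262.33619296, -594.01553907,  230.42031994]), 'tool_rot': array([-3.13970414e+00, -3.17743684e-05,  4.15773311e-01]), 'force': array([ 0.84711642,  0.61705021, -0.20310774]), 'torque': array([-0.03526057, -0.02651736,  0.05205989]), 'gripper_force': 0.0, 'width': 84.89618301909331}
scene [[372.24837194494523, 0.0, 248.17680068067463], [0.0, 372.24837194494523, 186.94469012980608], [0.0, 0.0, 1.0]] [1320. -604.  940.] [[0.61, 0.79, -0.02], [0.47, -0.38, -0.79], [-0.64, 0.47, -0.61]]
top [[496.56002290329906, 0.0, 254.91493484283546], [0.0, 496.56002290329906, 188.37389050705283], [0.0, 0.0, 1.0]] [ 407.  -28. 1620.] [[-0.03, -1.0, -0.02], [-1.0, 0.03, -0.05], [0.05, 0.02, -1.0]]
```

View pics/scene0.png

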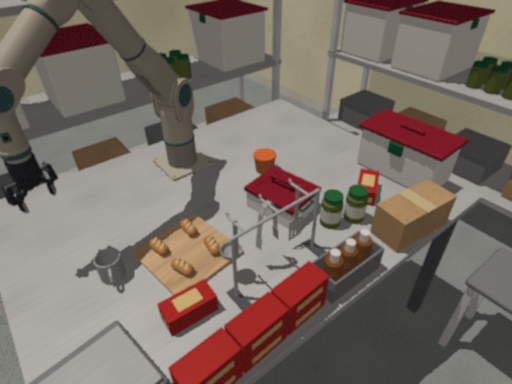

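View pics/top0.png

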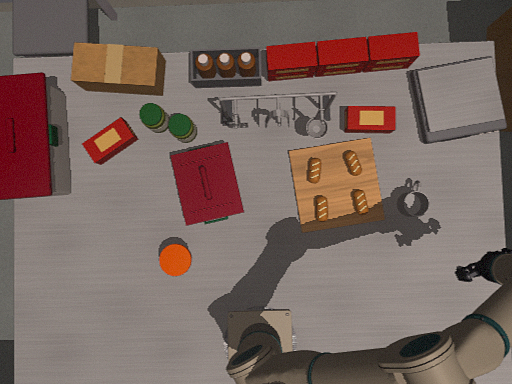

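The scene view shows lid on box near (283,192), the rack at (270,225) and four rolls on the board. In the top view the lid is at (206,182), the rolls at (314,169), (353,163), (321,207), (361,202), the rail from (208,98) to (337,95), and the tub at (175,260).

```bash
cat >> h.py <<'E'
def rolls(im,c,z=43,box=(285,135,390,235)):
    hsv=cv2.cvtColor(im,cv2.COLOR_BGR2HSV); return hsv
E
python3 - <<'E'
from h import *
im=get_image('top'); c=cam('top'); hsv=cv2.cvtColor(im,cv2.COLOR_BGR2HSV)
# lid
m=((hsv[...,0]<6)|(hsv[...,0]>168))&(hsv[...,1]>120); m=m.astype(np.uint8)*255
m[:, :160]=0;m[:130]=0;m[:,260:]=0;m[235:]=0
m=cv2.morphologyEx(m,cv2.MORPH_CLOSE,np.ones((9,9)))
cn=max(cv2.findContours(m,0,2)[0],key=cv2.contourArea)
P=np.array([ray('top',p[0],95,c)[:2] for p in cn],np.float32)
print('lid',cv2.minAreaRect(P))
print('tub',ray('top',(175,260),82,c),'jar',ray('top',(180,125),130,c), 'tea2', ray('top',(110,140),65,c),'mug',ray('top',(412,203),85,c))
for p in [(289,150),(372,139),(384,221),(302,230)]: print('board',ray('top',p,15,c).round())
for p in [(208,98),(338,95)]: print('rail',ray('top',p,246,c).round())
big=cv2.resize(im[85:240,165:390],None,fx=3.5,fy=3.5,interpolation=cv2.INTER_CUBIC); cv2.imwrite('pics/crop.png',big)
for p in [(314,169),(353,163),(321,207),(361,202)]: print('roll',ray('top',p,40,c).round(), hsv[p[1],p[0]])
for p in [(300,160),(340,190)]:print(hsv[p[1],p[0]])
E
```

```text
lid ((510.99346923828125, 147.30911254882812), (222.96908569335938, 182.9100799560547), 11.42367172241211)
tub [277.15630064 251.44415562  82.        ] jar [687.86789781 219.27616247 130.        ] tea2 [659.38595047 453.56202415  65.        ] mug [ 431.49213305 -483.00515784   85.        ]
board [ 616. -115.   15.]
board [ 644. -384.   15.]
board [ 378. -412.   15.]
board [ 356. -148.   15.]
rail [740. 120. 246.]
rail [ 736. -244.  246.]
roll [ 550. -191.   40.] [ 15 156 155]
roll [ 565. -315.   40.] [ 18 110 201]
roll [ 428. -209.   40.] [ 13 199 158]
roll [ 440. -336.   40.] [ 20  87 217]
[ 14 140 170]
[ 14 141 170]
```

View pics/crop.png

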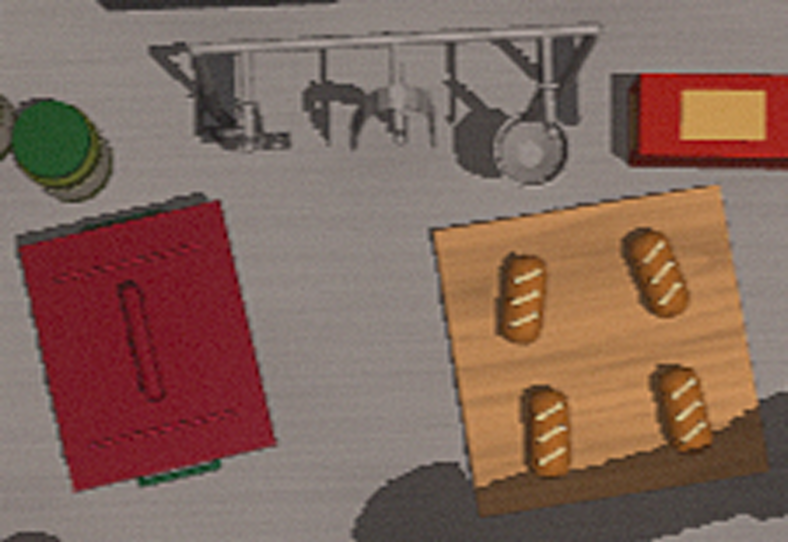

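```bash
cat >> h.py <<'E'
def plan(*wps, start=None):
    if start is None:
        s=sensors.read_state(); p=np.r_[s['eef_pos'],np.degrees(s['tool_rot'][2])]; print('at',p.round(1),'w',round(s['width'],1),'t',s['clock'])
    else: p=np.array(start,float)
    for w in wps:
        w=np.array(w,float); dpsi=(w[3]-p[3]+180)%360-180
        n=int(np.ceil(max(np.linalg.norm(w[:3]-p[:3])/41.7,abs(dpsi)/7.16)))
        k=max(1,int(np.ceil(n/8))); print('->',w.tolist(),'rows',n)
        for i in range(k):
            d=(w[:3]-p[:3])/(k-i); a=np.radians(p[3]); t=dpsi/k
            print('   [%.2f,%.2f,%.2f,%.1f]'%((d[0]*np.cos(a)+d[1]*np.sin(a))/10,(d[0]*np.sin(a)-d[1]*np.cos(a))/10,-d[2]/10,-t))
            p=np.r_[p[:3]+d,p[3]+t]
E
cat > /dev/null; python3 - <<'E'
from h import *
c=cam('top'); A=ray('top',(165+190/3.5,85+48/3.5),246,c); B=ray('top',(165+600/3.5,85+28/3.5),246,c)
print(A,B,(A+B)/2, 'rack yaw',np.degrees(np.arctan2(-(B-A)[0]*-1,-(B-A)[1])), np.linalg.norm(A-B))
print('hook root',ray('top',(165+398/3.5,85+43/3.5),250,c),'hook end',ray('top',(165+400/3.5,85+140/3.5),255,c))
plan((511,147,240,11.4),(511,147,107,11.4),(511,147,240,11.4),(455,396,190,0),(455,396,35,0))
E
```

```text
[736.69074092  88.1033288  246.        ] [ 741.88249797 -239.69690532  246.        ] [739.28661944 -75.79678826 246.        ] rack yaw 0.9073846411649706 327.8413455210704
hook root [734.21485428 -78.23010898 250.        ] hook end [655.34921775 -77.17581095 255.        ]
at [ 262.4 -594.2  230.6   23.8] w 85.6 t 0.15
-> [511.0, 147.0, 240.0, 11.4] rows 19
   [17.56,-19.25,-0.31,4.1]
   [16.12,-20.47,-0.31,4.1]
   [14.60,-21.58,-0.31,4.1]
-> [511.0, 147.0, 107.0, 11.4] rows 4
   [0.00,0.00,13.30,-0.0]
-> [511.0, 147.0, 240.0, 11.4] rows 4
   [0.00,0.00,-13.30,-0.0]
-> [455.0, 396.0, 190.0, 0.0] rows 7
   [-0.57,-25.52,5.00,11.4]
-> [455.0, 396.0, 35.0, 0.0] rows 4
   [0.00,-0.00,15.50,-0.0]
```

```bash
python3 -m inch '[[[17.56,-19.25,-0.31,4.1],[17.56,-19.25,-0.31,4.1],[17.56,-19.25,-0.31,4.1],[17.56,-19.25,-0.31,4.1],[17.56,-19.25,-0.31,4.1],[17.56,-19.25,-0.31,4.1],[17.56,-19.25,-0.31,4.1],[17.56,-19.25,-0.31,4.1]]]' 8.5
python3 -m inch '[[[16.1,-20.5,-0.3,4.1],[16.1,-20.5,-0.3,4.1],[16.1,-20.5,-0.3,4.1],[16.1,-20.5,-0.3,4.1],[16.1,-20.5,-0.3,4.1],[16.1,-20.5,-0.3,4.1],[16.1,-20.5,-0.3,4.1],[16.1,-20.5,-0.3,4.1]]]'
python3 -m inch '[[[14.6,-21.6,-0.3,4.1],[14.6,-21.6,-0.3,4.1],[14.6,-21.6,-0.3,4.1],[14.6,-21.6,-0.3,4.1],[14.6,-21.6,-0.3,4.1],[14.6,-21.6,-0.3,4.1],[14.6,-21.6,-0.3,4.1],[14.6,-21.6,-0.3,4.1]]]'
python3 - <<'E'
from h import *
plan((511,147,107,11.4))
print(sensors.read_state()['tool_rot']); cv2.imwrite('pics/w1.png',get_image('wrist'))
E
```

```text
clock: 0.82
eef_pos: [347.1, -343.5, 234.5]
tool_rot: [-3.14, -0.001, 0.351]
force: [-0.4, 0.2, 0.7]
width: 84.8
gripper_force: 0.0
clock: 1.48
eef_pos: [429.5, -97.8, 237.5]
tool_rot: [-3.141, -0.001, 0.278]
force: [0.3, -1.0, -0.1]
width: 84.9
gripper_force: 0.0
clock: 2.15
eef_pos: [512.0, 149.1, 240.0]
tool_rot: [-3.141, -0.001, 0.204]
force: [-0.2, 0.2, 0.2]
width: 85.2
gripper_force: 0.0
at [512.  149.1 240.   11.7] w 85.2 t 2.15
-> [511.0, 147.0, 107.0, 11.4] rows 4
   [-0.14,0.18,13.30,0.3]
[-3.14078460e+00 -1.28250150e-03  2.04296925e-01]
```

View pics/w1.png

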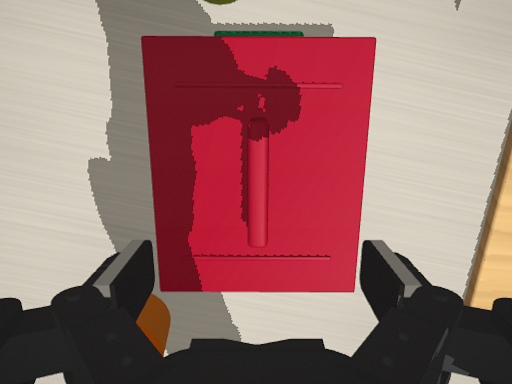

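The lid's handle, at column 258, is centred between the fingers; descending.

```bash
python3 -m inch '[[[-0.14,0.18,4,0.3],[-0.14,0.18,8,0.3],[-0.14,0.18,10,0.3],[-0.14,0.18,12,0.3],[-0.14,0.18,13,0.3],[-0.14,0.18,13.3,0.3],[-0.14,0.18,13.3,0.3]]]'
python3 -m inch '[[[0,0,0,0],[0,0,0,0],[0,0,0,0],[0,0,0,0],[0,0,0,0],[0,0,0,0],[0,0,0,0]]]' 0.8
python3 -m inch '[[[0,0,-1,0],[0,0,-2,0],[0,0,-4,0],[0,0,-7,0],[0,0,-10,0],[0,0,-13,0],[0,0,-13,0],[0,0,-13,0]]]'
python3 - <<'E'
from h import *
plan((455,396,190,0),(455,396,35,0))
E
```

```text
clock: 2.78
eef_pos: [509.4, 142.9, 107.3]
tool_rot: [3.14, 0.001, 0.193]
force: [0.0, 1.1, 0.8]
width: 85.1
gripper_force: 0.0
clock: 3.37
eef_pos: [509.6, 145.5, 108.1]
tool_rot: [-3.141, -0.001, 0.196]
force: [-0.4, 0.3, 5.5]
width: 14.8
gripper_force: 59.2
clock: 4.03
eef_pos: [510.3, 145.2, 239.6]
tool_rot: [-3.141, -0.004, 0.196]
force: [0.6, -0.3, -2.3]
width: 14.7
gripper_force: 58.8
at [510.3 145.2 239.6  11.2] w 14.7 t 4.0333
-> [455.0, 396.0, 190.0, 0.0] rows 7
   [-0.54,-25.68,4.96,11.2]
-> [455.0, 396.0, 35.0, 0.0] rows 4
   [0.00,0.00,15.50,-0.0]
```

```bash
python3 -m inch '[[[-0.5,-4,0,2],[-0.5,-8,1,4],[-0.5,-12,2,6],[-0.5,-16,3,8],[-0.5,-20,4,10],[-0.5,-23.5,5,11.2],[-0.5,-25.5,5,11.2],[-0.5,-25.7,5,11.2]]]'
python3 -m inch '[[[0,0,3,0],[0,0,7,0],[0,0,10.5,0],[0,0,13,0],[0,0,14.5,0],[0,0,15.2,0],[0,0,15.6,0],[0,0,15.7,0]]]'
python3 - <<'E'
from h import *
plan((455,396,32.5,0))
E
```

```text
clock: 4.7
eef_pos: [450.0, 401.6, 184.9]
tool_rot: [-3.141, 0.005, 0.008]
force: [-0.4, 1.4, -1.2]
width: 14.9
gripper_force: 59.0
clock: 5.37
eef_pos: [452.2, 393.0, 32.0]
tool_rot: [3.136, 0.005, -0.0]
force: [-9.3, -6.9, 25.7]
width: 14.7
gripper_force: 62.7
at [452.2 393.   32.   -0. ] w 14.7 t 5.3667
-> [455.0, 396.0, 32.5, 0.0] rows 1
   [0.28,-0.30,-0.05,-0.0]
```

```bash
python3 -m inch '[[[0,0,-0.1,0],[0,0,-0.1,0],[0,0,-0.1,0],[0,0,-0.1,0],[0,0,-0.1,0],[0,0,-0.1,0]]]' 8.5
python3 -m inch '[[[0,0,-3,0],[0,0,-7,0],[0,0,-11,0],[0,0,-15,0],[0,0,-19,0],[0,0,-23,0],[0,0,-26,0],[0,0,-26,0]]]'
python3 - <<'E'
from h import *
plan((560,-76,310,0.9))
E
```

```text
clock: 5.87
eef_pos: [454.5, 396.1, 31.3]
tool_rot: [3.142, -0.0, 0.0]
force: [-0.7, -1.4, 0.4]
width: 84.5
gripper_force: 0.0
clock: 6.53
eef_pos: [457.3, 398.6, 298.7]
tool_rot: [-3.133, -0.01, 0.0]
force: [0.6, 0.6, 0.4]
width: 84.9
gripper_force: 0.0
at [457.3 398.6 298.7   0. ] w 84.9 t 6.5333
-> [560.0, -76.0, 310.0, 0.9] rows 12
   [5.13,23.73,-0.56,-0.4]
   [4.95,23.77,-0.56,-0.4]
```

```bash
python3 -m inch '[[[5.1,23.8,-0.6,-0.4],[5.1,23.8,-0.6,-0.4],[5.1,23.8,-0.6,-0.4],[5.1,23.8,-0.6,-0.4],[5.1,23.8,-0.6,-0.4],[5.1,23.8,-0.6,-0.4],[5.1,23.8,-0.6,-0.4]]]'
python3 -m inch '[[[5,23.8,-0.6,-0.4],[5,23.8,-0.6,-0.4],[5,23.8,-0.6,-0.4],[5,23.8,-0.6,-0.4],[5,23.8,-0.6,-0.4],[5,23.8,-0.6,-0.4],[5,23.8,-0.6,-0.4],[5,23.8,-0.6,-0.4]]]'
python3 - <<'E'
from h import *
plan((600,-77,290,0.9))
im=get_image('wrist'); c=cam('wrist'); cv2.imwrite('pics/w2.png',im); np.savez('w2',K=c[0],R=c[1],t=c[2])
print((-c[1].T@c[2]).round())
for P in [(684.3,-76.7,253),(652.3,-77.2,260),(739.3,-75.8,250)]: print(proj('wrist',P,c).round())
E
```

```text
clock: 7.12
eef_pos: [507.1, 148.3, 297.3]
tool_rot: [3.136, -0.001, -0.005]
force: [-0.0, -0.4, -0.0]
width: 84.9
gripper_force: 0.0
clock: 7.78
eef_pos: [557.0, -82.1, 302.7]
tool_rot: [3.141, 0.001, 0.009]
force: [-0.2, 1.2, 0.6]
width: 84.8
gripper_force: 0.0
at [ 5.570e+02 -8.210e+01  3.027e+02  5.000e-01] w 84.8 t 7.7833
-> [600.0, -77.0, 290.0, 0.9] rows 2
   [4.31,-0.47,1.27,-0.4]
[623. -79. 446.]
[252. -34.]
[253.  34.]
[ 251. -168.]
```

View pics/w2.png

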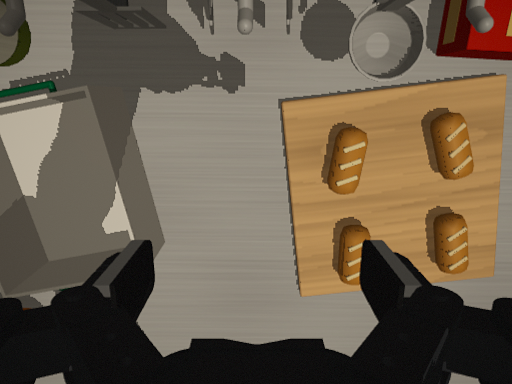

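The wrist view shows the hook tip at about (246,27), the four rolls with the box open. Moving ahead to look straight down on the bow.

```bash
python3 -m inch '[[[2,0,-1,-0.4],[4,-0.3,-2.3,-0.4],[6,-0.3,-2.3,-0.4],[6.2,-0.3,-2.3,-0.4],[6.2,-0.3,-2.3,-0.4],[6.2,-0.3,-2.3,-0.4]]]'
python3 - <<'E'
from h import *
plan((684,-77,300,0.9))
im=get_image('wrist'); c=cam('wrist'); cv2.imwrite('pics/w3.png',im); np.savez('w3',K=c[0],R=c[1],t=c[2])
print((-c[1].T@c[2]).round(),c[0][0,0])
for P in [(684.3,-76.7,253),(652.3,-77.2,260),(739.3,-75.8,250)]: print(proj('wrist',P,c).round())
E
```

```text
clock: 8.33
eef_pos: [618.2, -73.9, 325.6]
tool_rot: [-3.141, 0.002, 0.023]
force: [0.6, 0.4, 0.8]
width: 85.1
gripper_force: 0.0
at [618.2 -73.9 325.6   1.3] w 85.1 t 8.3333
-> [684.0, -77.0, 300.0, 0.9] rows 2
   [6.57,0.46,2.56,0.4]
[684. -74. 469.] 346.09795925342576
[261.  95.]
[261. 149.]
[262.  -6.]
```

View pics/w3.png

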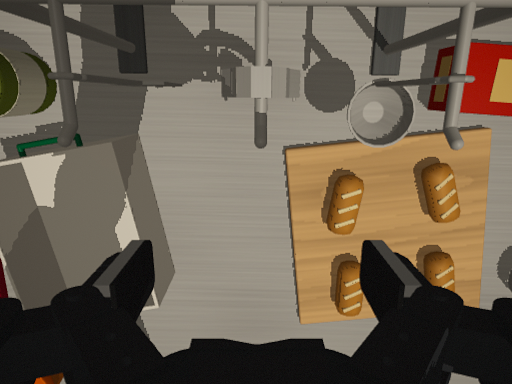

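The bow shows at (261.5,81), the hook tip at (261,147), the rail at row 2; the column agrees with the prediction.

```bash
python3 - <<'E'
from h import *
d=np.load('w3.npz'); c=(d['K'],d['R'],d['t'])
for uv in [(261.5,65),(261.5,97),(222,81),(300,81)]: print(uv,ray('',uv,253,c).round(1))
print('tip',ray('',(261,147),260,c),'rail',ray('',(261,2),246,c))
b=ray('',(261.5,81),253,c); print(b)
plan((b[0]+2,b[1],300,0.9),(b[0]+2,b[1],191,0.9))
E
```

```text
(261.5, 65) [701.1 -76.3 253. ]
(261.5, 97) [682.9 -76.8 253. ]
(222, 81) [691.6 -53.  253. ]
(300, 81) [692.6 -99.5 253. ]
tip [653.65587708 -77.11439944 260.        ] rail [736.31613343 -75.24017706 246.        ]
[692.11533763 -76.54684544 253.        ]
at [618.1 -74.4 325.9   1.3] w 85.1 t 8.3833
-> [694.1153376312062, -76.5468454391696, 300.0, 0.9] rows 2
   [7.60,0.38,2.59,0.4]
-> [694.1153376312062, -76.5468454391696, 191.0, 0.9] rows 3
   [0.00,0.00,10.90,-0.0]
```

```bash
python3 -m inch '[[[3.5,0.2,1.2,0.4],[6.5,0.4,2.6,0.4],[7.6,0.4,2.6,0.4],[7.6,0.4,2.6,0.4],[7.6,0.4,2.6,0.4],[7.6,0.4,2.6,0.4]]]'
python3 -m inch '[[[0,0,3,0],[0,0,5,0],[0,0,7,0],[0,0,8,0],[0,0,8,0],[0,0,8,0]]]'
python3 - <<'E'
from h import *
plan((694,-76.5,191,0.9))
E
```

```text
clock: 8.88
eef_pos: [694.1, -78.0, 300.9]
tool_rot: [3.142, 0.0, 0.014]
force: [-0.2, -0.0, 0.3]
width: 84.9
gripper_force: 0.0
clock: 9.38
eef_pos: [695.0, -78.0, 221.3]
tool_rot: [3.142, -0.0, 0.014]
force: [0.2, -1.2, 0.5]
width: 85.0
gripper_force: 0.0
at [695.  -78.  221.3   0.8] w 85.0 t 9.3833
-> [694.0, -76.5, 191.0, 0.9] rows 1
   [-0.10,-0.15,3.03,-0.1]
```

```bash
python3 -m inch '[[[-0.1,-0.15,1,-0.1],[-0.1,-0.15,2,-0.1],[-0.1,-0.15,3,-0.1],[-0.1,-0.15,3,-0.1],[-0.1,-0.15,3,-0.1],[-0.1,-0.15,3,-0.1]]]'
python3 -m inch '[[[0,0,0,0],[0,0,0,0],[0,0,0,0],[0,0,0,0],[0,0,0,0],[0,0,0,0]]]' 5.2
python3 -m inch '[[[0,0,-0.3,0],[0,0,-0.8,0],[0,0,-1.4,0],[0,0,-2,0],[0,0,-2.2,0],[0,0,-2.2,0],[0,0,-2.2,0]]]'
python3 - <<'E'
from h import *
plan(); s=sensors.read_state(); print(s['force'],s['gripper_force'])
cv2.imwrite('pics/s1.png',cv2.resize(get_image('scene')[150:310,160:360],None,fx=3,fy=3,interpolation=2))
E
```

```text
clock: 9.88
eef_pos: [694.4, -76.6, 190.4]
tool_rot: [3.141, -0.0, 0.016]
force: [-0.6, -0.1, 0.9]
width: 84.6
gripper_force: 0.0
clock: 10.38
eef_pos: [694.5, -76.6, 190.8]
tool_rot: [3.141, -0.001, 0.016]
force: [0.4, -0.3, 1.6]
width: 52.1
gripper_force: 5.3
clock: 10.97
eef_pos: [694.2, -76.5, 212.7]
tool_rot: [-3.142, -0.0, 0.016]
force: [-0.9, 0.6, -0.8]
width: 52.0
gripper_force: 5.7
at [694.2 -76.5 212.7   0.9] w 52.0 t 10.9667
[-0.92014354  0.61187631 -0.80400941] 5.726849224884063
```

View pics/s1.png

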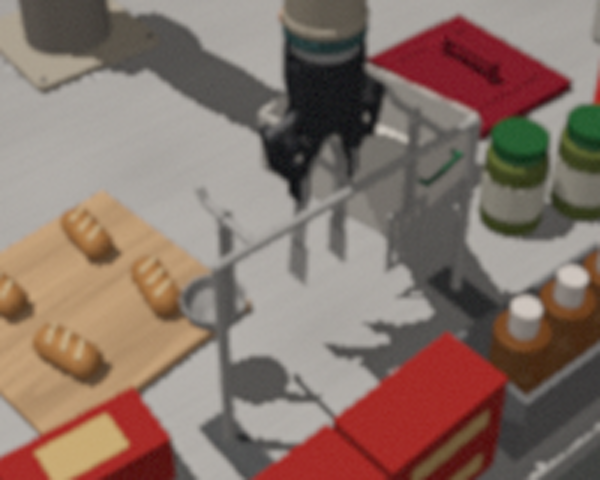

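Tongs are held (bow lifted clear). Backing off the hook, then measuring rolls.

```bash
python3 -m inch '[[[-1,0,0,0],[-2.5,0,0,0],[-4.5,0,0,0],[-6.5,0,-0.5,0],[-8.5,0,-1.5,0],[-10,0,-2.5,0],[-10.5,0,-3,0],[-10.5,0,-3,0]]]'
cat >> h.py <<'E'
def findrolls(im,c,cn,poly=None):
    hsv=cv2.cvtColor(im,cv2.COLOR_BGR2HSV)
    m=((hsv[...,0]<24)&(hsv[...,0]>5)&(hsv[...,1]>165)&(hsv[...,2]>60)).astype(np.uint8)*255
    m=cv2.morphologyEx(cv2.morphologyEx(m,cv2.MORPH_OPEN,np.ones((2,2))),cv2.MORPH_CLOSE,np.ones((7,7)))
    out=[]
    for k in cv2.findContours(m,0,2)[0]:
        P=np.array([ray(cn,p[0],36,c)[:2] for p in k],np.float32)
        if len(P)<8: continue
        (x,y),(w,h),a=cv2.minAreaRect(P)
        if h>w: w,h,a=h,w,a+90
        if 50<w<110 and 24<h<60 and y<-60: out.append((x,y,(a+90)%180-90,w,h)); print(cn,'roll %.0f %.0f yaw %.0f  %.0fx%.0f'%out[-1])
    return out
E
python3 - <<'E'
from h import *
plan(); print(sensors.read_state()['gripper_force'])
findrolls(cv2.imread('pics/top0.png'),cam('top'),'top')
for n in('top','wrist'):
    im=get_image(n); cv2.imwrite(f'pics/{n}4.png',im); findrolls(im,cam(n),n)
d=np.load('w2.npz'); findrolls(cv2.imread('pics/w2.png'),(d['K'],d['R'],d['t']),'w2')
E
```

```text
clock: 11.68
eef_pos: [589.1, -78.5, 243.8]
tool_rot: [3.141, -0.002, 0.016]
force: [0.0, -0.4, -0.7]
width: 52.1
gripper_force: 5.7
at [589.1 -78.5 243.8   0.9] w 52.1 t 11.6833
5.7127144758123904
top roll 420 -214 yaw -2  73x35
top roll 438 -337 yaw 13  79x38
top roll 543 -196 yaw -2  77x35
top roll 562 -319 yaw 18  79x37
top roll 437 -338 yaw 10  80x36
top roll 563 -319 yaw 19  78x36
wrist roll 450 -332 yaw 11  71x44
wrist roll 517 -191 yaw -7  77x39
wrist roll 565 -316 yaw 19  85x43
w2 roll 423 -207 yaw -2  84x38
w2 roll 440 -332 yaw 11  87x43
w2 roll 546 -190 yaw -8  82x39
w2 roll 565 -313 yaw 19  83x42
```

```bash
python3 - <<'E'
from h import *
plan((565,-317,240,19),(565,-317,127,19),(565,-317,240,19),)
# box targets
a=np.radians(11.4); R=np.array([[np.cos(a),-np.sin(a)],[np.sin(a),np.cos(a)]])
for q in [(50,38),(-50,38),(50,-38),(-50,-38)]: print(q,R@q+[510,146])
E
```

```text
at [590.2 -78.  242.4   0.9] w 52.2 t 11.7833
-> [565.0, -317.0, 240.0, 19.0] rows 6
   [-2.91,23.85,0.24,-18.1]
-> [565.0, -317.0, 127.0, 19.0] rows 3
   [0.00,0.00,11.30,-0.0]
-> [565.0, -317.0, 240.0, 19.0] rows 3
   [0.00,0.00,-11.30,-0.0]
(50, 38) [551.5025798  193.13317165]
(-50, 38) [453.47546233 173.36743762]
(50, -38) [566.52453767 118.63256238]
(-50, -38) [468.4974202   98.86682835]
```

View pics/wrist4.png

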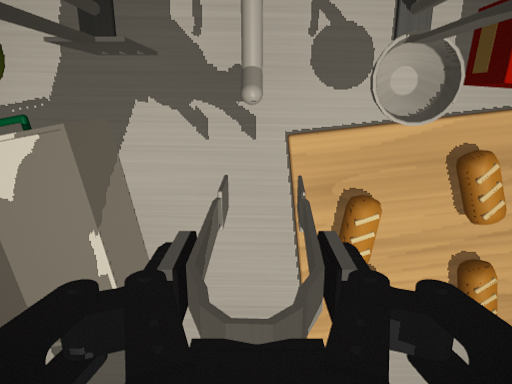

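Tongs hang correctly between the fingers (tips near (222,195) and (303,195)). The roll at (360,230) is partly hidden and may have been nudged. I'll take the far roll first.

```bash
python3 -m inch '[[[-0.5,3,0.2,-3],[-1,6.5,0.2,-6],[-1.5,10,0.2,-9],[-2,13.5,0.2,-12],[-2.5,17,0.2,-15],[-2.9,20.5,0.2,-18.1],[-2.9,23,0.2,-18.1],[-2.9,23.8,0.2,-18.1]]]' 5.4
python3 -m inch '[[[0,0,0,0],[0,0,0,0],[0,0,0,0]]]'
python3 - <<'E'
from h import *
plan((565,-317,127,19)); print(sensors.read_state()['gripper_force'])
for n in('top','wrist'):
    im=get_image(n); cv2.imwrite(f'pics/{n}5.png',im); findrolls(im,cam(n),n)
E
```

```text
clock: 12.45
eef_pos: [562.9, -323.4, 239.1]
tool_rot: [3.139, 0.002, 0.325]
force: [0.6, -1.5, -1.3]
width: 53.8
gripper_force: 4.7
clock: 12.7
eef_pos: [565.0, -314.0, 239.7]
tool_rot: [-3.139, -0.0, 0.335]
force: [-0.3, -0.0, -0.9]
width: 54.1
gripper_force: 4.7
at [ 565.  -314.   239.7   19.2] w 54.1 t 12.7
-> [565.0, -317.0, 127.0, 19.0] rows 3
   [-0.10,0.28,11.27,0.2]
4.67625183518976
top roll 560 -315 yaw 31  79x36
wrist roll 440 -336 yaw 11  87x38
wrist roll 423 -213 yaw 1  87x38
wrist roll 514 -193 yaw -8  83x38
wrist roll 565 -318 yaw 19  82x37
```

View pics/wrist5.png

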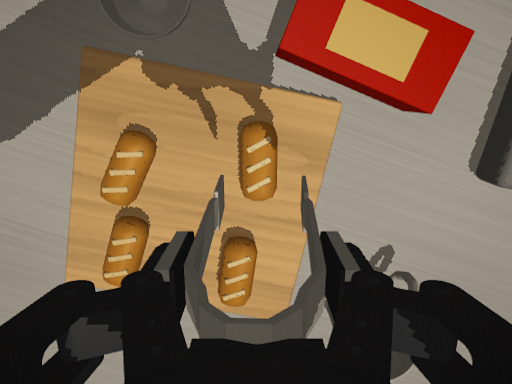

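All four rolls are visible; one has been knocked to (514,-193). The target at (258,160) lies between the tips. Descending and gripping.

```bash
python3 -m inch '[[[-0.1,0.3,2.5,0.2],[-0.1,0.3,5.5,0.2],[-0.1,0.3,8,0.2],[-0.1,0.3,10,0.2],[-0.1,0.3,11,0.2],[-0.1,0.3,11.3,0.2],[-0.1,0.3,11.3,0.2]]]'
python3 -m inch '[[[0,0,0,0],[0,0,0,0],[0,0,0,0],[0,0,0,0],[0,0,0,0]]]' 4.3
python3 -m inch '[[[0,0,-1,0],[0,0,-3,0],[0,0,-6,0],[0,0,-9,0],[0,0,-11,0],[0,0,-11.8,0],[0,0,-11.8,0],[0,0,-11.8,0]]]'
python3 - <<'E'
from h import *
plan((554,192,240,11.4),(554,192,136,11.4)); print(sensors.read_state()['gripper_force'])
im=get_image('wrist'); cv2.imwrite('pics/w6.png',im); findrolls(im,cam('wrist'),'wrist')
E
```

```text
clock: 13.38
eef_pos: [564.4, -319.0, 127.3]
tool_rot: [-3.141, 0.0, 0.33]
force: [0.2, -0.1, -1.4]
width: 54.0
gripper_force: 4.7
clock: 13.8
eef_pos: [564.7, -320.1, 128.5]
tool_rot: [3.14, -0.001, 0.328]
force: [0.4, -0.6, 1.9]
width: 46.4
gripper_force: 65.2
clock: 14.47
eef_pos: [563.6, -319.5, 244.9]
tool_rot: [-3.141, 0.001, 0.328]
force: [0.2, -0.1, -2.0]
width: 46.6
gripper_force: 64.8
at [ 563.6 -319.5  244.9   18.8] w 46.6 t 14.4667
-> [554.0, 192.0, 240.0, 11.4] rows 13
   [7.80,-24.36,0.25,3.7]
   [6.21,-24.82,0.25,3.7]
-> [554.0, 192.0, 136.0, 11.4] rows 3
   [0.00,0.00,10.40,-0.0]
64.78765548366937
wrist roll 423 -212 yaw 1  87x38
wrist roll 514 -193 yaw -8  83x38
```

View pics/w6.png

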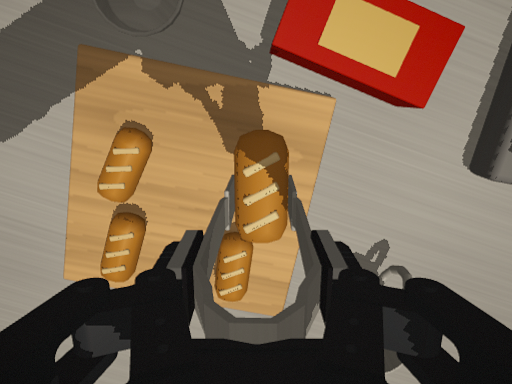

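```bash
python3 -m inch '[[[1,-2,0,0.5],[2,-5,0,1],[3,-8.5,0,1.5],[4,-12,0,2],[5,-15.5,0.1,2.5],[6,-19,0.2,3],[7,-22,0.2,3.4],[7.8,-24.4,0.2,3.7]]]'
python3 -m inch '[[[1,-3.5,0,0.5],[2,-7,0,1],[3,-10.5,0,1.5],[3.6,-14,0,2],[4.3,-17.5,0.1,2.5],[5.2,-21,0.2,3],[5.8,-23.5,0.2,3.4],[6.2,-24.8,0.2,3.7]]]'
python3 -m inch '[[[0,0,0,0],[0,0,0,0]]]'
python3 - <<'E'
from h import *
plan((554,192,134,11.4)); print(sensors.read_state()['gripper_force'])
E
```

```text
clock: 15.18
eef_pos: [557.6, -60.0, 241.5]
tool_rot: [-3.139, 0.004, 0.266]
force: [-0.1, 0.7, -1.9]
width: 46.6
gripper_force: 64.8
clock: 15.85
eef_pos: [552.0, 197.0, 239.2]
tool_rot: [-3.139, 0.004, 0.205]
force: [-0.5, -0.4, -2.4]
width: 46.5
gripper_force: 64.7
clock: 16.02
eef_pos: [553.2, 192.0, 239.6]
tool_rot: [3.141, 0.003, 0.201]
force: [-0.1, -1.3, -1.8]
width: 46.2
gripper_force: 64.7
at [553.2 192.  239.6  11.5] w 46.2 t 16.0167
-> [554.0, 192.0, 134.0, 11.4] rows 3
   [0.08,0.02,10.56,0.1]
64.6919161741971
```

```bash
python3 -m inch '[[[0,0,2.5,0],[0,0,5.5,0],[0,0,8,0],[0,0,10,0],[0,0,11.2,0],[0,0,11.8,0],[0,0,11.8,0]]]'
python3 -m inch '[[[0,0,0,0],[0,0,0,0],[0,0,0,0],[0,0,0,0]]]' 5.3
python3 -m inch '[[[0,0,-2,0],[0,0,-5,0],[0,0,-8,0],[0,0,-11,0],[0,0,-12,0],[0,0,-12,0],[0,0,-12,0]]]'
python3 - <<'E'
from h import *
plan((440,-337,240,12)); print(sensors.read_state()['gripper_force'])
cv2.imwrite('pics/w7.png',get_image('wrist'))
E
```

```text
clock: 16.6
eef_pos: [553.3, 189.4, 121.6]
tool_rot: [3.14, 0.004, 0.197]
force: [-0.9, 0.0, -1.2]
width: 46.8
gripper_force: 64.8
clock: 16.93
eef_pos: [555.0, 192.0, 124.5]
tool_rot: [-3.141, -0.002, 0.199]
force: [-0.3, 0.1, -1.1]
width: 53.1
gripper_force: 4.9
clock: 17.52
eef_pos: [554.1, 191.9, 243.4]
tool_rot: [-3.141, -0.0, 0.199]
force: [-0.8, -0.3, -1.1]
width: 53.0
gripper_force: 4.9
at [554.1 191.9 243.4  11.4] w 53.0 t 17.5167
-> [440.0, -337.0, 240.0, 12.0] rows 13
   [-10.83,24.79,0.17,-0.3]
   [-10.96,24.74,0.17,-0.3]
4.934314048150554
```

View pics/w7.png

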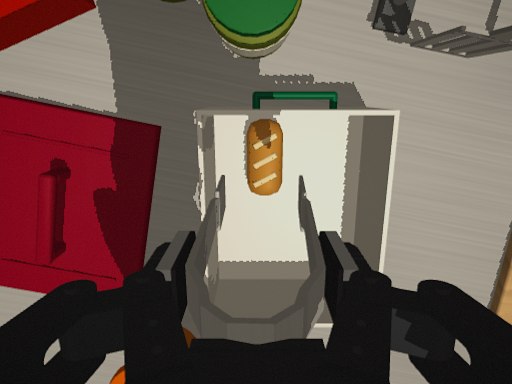

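Roll 1 sits in the box's far-left quarter at (265,158). Going to the roll at (440,-337).

```bash
python3 -m inch '[[[-1,2.5,0.2,-0.3],[-2.5,6,0.2,-0.3],[-4,9.7,0.2,-0.3],[-5.5,13.5,0.2,-0.3],[-7.3,17.2,0.2,-0.3],[-8.9,21,0.2,-0.3],[-10.8,24.8,0.2,-0.3],[-10.8,24.8,0.2,-0.3]]]'
python3 -m inch '[[[-1,3.5,0.2,-0.3],[-2.5,7.2,0.2,-0.3],[-4,11,0.2,-0.3],[-5.5,14.7,0.2,-0.3],[-7.3,18.2,0.2,-0.3],[-9.4,21.5,0.2,-0.3],[-10.9,24,0.2,-0.3],[-10.9,24.7,0.2,-0.3]]]'
python3 -m inch '[[[0,0,0,0],[0,0,0,0],[0,0,0,0]]]' 5.4
python3 - <<'E'
from h import *
im=get_image('wrist'); r=findrolls(im,cam('wrist'),'wrist'); plan((441,-337,127,12)); 
cv2.imwrite('pics/w8.png',im)
E
```

```text
clock: 18.23
eef_pos: [493.2, -82.6, 239.7]
tool_rot: [3.137, 0.007, 0.192]
force: [-0.3, -0.2, -0.7]
width: 53.0
gripper_force: 4.9
clock: 18.9
eef_pos: [436.1, -342.3, 237.5]
tool_rot: [3.141, 0.006, 0.201]
force: [-0.9, -0.8, -1.3]
width: 52.9
gripper_force: 4.9
clock: 19.15
eef_pos: [441.6, -334.1, 238.4]
tool_rot: [-3.139, 0.001, 0.212]
force: [1.2, 0.8, -1.2]
width: 54.1
gripper_force: 4.7
wrist roll 440 -336 yaw 11  81x37
wrist roll 423 -213 yaw 0  82x39
wrist roll 514 -193 yaw -8  82x40
at [ 441.8 -334.1  238.7   12.2] w 54.1 t 19.2
-> [441.0, -337.0, 127.0, 12.0] rows 3
   [-0.13,0.27,11.17,0.2]
```

```bash
python3 -m inch '[[[-0.1,0.3,2.5,0.2],[-0.1,0.3,5.5,0.2],[-0.1,0.3,8,0.2],[-0.1,0.3,10,0.2],[-0.1,0.3,11,0.2],[-0.1,0.3,11.2,0.2],[-0.1,0.3,11.2,0.2]]]'
python3 -m inch '[[[0,0,0,0],[0,0,0,0],[0,0,0,0],[0,0,0,0],[0,0,0,0]]]' 4.3
python3 -m inch '[[[0,0,-1,0],[0,0,-3,0],[0,0,-6,0],[0,0,-9,0],[0,0,-11,0],[0,0,-11.8,0],[0,0,-11.8,0],[0,0,-11.8,0]]]'
python3 -m inch '[[[0.5,-2,0,0],[1.2,-5,0,0],[2,-8.5,0,0],[2.9,-12,0,0],[3.8,-15.5,0,0],[4.6,-19,0,0],[5.3,-22,0,0],[6,-24.8,0,0]]]'
python3 -m inch '[[[0.8,-3.5,0,0],[1.7,-7,0,0.1],[2.5,-10.5,0,0.2],[3.4,-14,0,0.3],[4.2,-17.5,0,0.4],[5.1,-21,0,0.5],[5.7,-23.5,0,0.5],[6,-24.8,0,0.5]]]'
python3 -m inch '[[[0,0,0,0],[0,0,0,0],[0,0,0,0]]]'
python3 - <<'E'
from h import *
plan((455.5,173.5,121,11.4)); print(sensors.read_state()['gripper_force'])
E
```

```text
clock: 19.78
eef_pos: [441.2, -338.8, 127.3]
tool_rot: [-3.141, 0.0, 0.208]
force: [0.6, -0.5, -0.6]
width: 54.0
gripper_force: 5.0
clock: 20.2
eef_pos: [441.3, -340.1, 128.3]
tool_rot: [3.14, -0.001, 0.206]
force: [0.3, 0.5, 3.2]
width: 46.7
gripper_force: 64.4
clock: 20.87
eef_pos: [440.3, -339.4, 245.1]
tool_rot: [-3.141, 0.0, 0.206]
force: [-0.6, -0.0, -1.7]
width: 46.1
gripper_force: 64.0
clock: 21.53
eef_pos: [446.9, -82.3, 243.7]
tool_rot: [-3.14, 0.004, 0.208]
force: [1.3, 0.0, -1.3]
width: 46.4
gripper_force: 64.0
clock: 22.2
eef_pos: [454.9, 174.6, 243.6]
tool_rot: [-3.14, 0.003, 0.203]
force: [-0.2, -0.4, -1.7]
width: 46.8
gripper_force: 63.9
clock: 22.45
eef_pos: [455.8, 168.7, 244.3]
tool_rot: [3.14, 0.003, 0.196]
force: [1.1, -1.2, -1.0]
width: 46.9
gripper_force: 63.9
at [455.8 168.7 244.3  11.2] w 46.9 t 22.45
-> [455.5, 173.5, 121.0, 11.4] rows 3
   [0.06,-0.48,12.33,-0.2]
63.91854001907632
```

```bash
python3 -m inch '[[[0,-0.5,2.5,-0.2],[0,-0.5,5.5,-0.2],[0,-0.5,8,-0.2],[0,-0.5,10,-0.2],[0,-0.5,11.5,-0.2],[0,-0.5,12.2,-0.2],[0,-0.5,12.2,-0.2]]]'
python3 -m inch '[[[0,0,0,0],[0,0,0,0],[0,0,0,0],[0,0,0,0]]]' 5.3
python3 -m inch '[[[0,0,-2,0],[0,0,-5,0],[0,0,-8,0],[0,0,-11,0],[0,0,-12,0],[0,0,-12,0],[0,0,-12,0]]]'
python3 -m inch '[[[-0.1,3,0,2],[-0.2,6.5,0,4],[-0.4,10,0,6],[-0.5,13.5,0,8],[-0.6,17,0,9.5],[-0.7,18.5,0,9.7],[-0.7,18.5,0,9.7]]]'
python3 -m inch '[[[0.4,3,0,2],[0.9,6.5,0,4],[1.4,10,0,6],[1.8,13.5,0,8],[2.2,17,0,9.5],[2.5,18.4,0,9.7],[2.5,18.4,0,9.7]]]' 5.4
python3 -m inch '[[[0,0,0,0],[0,0,0,0]]]'
python3 - <<'E'
from h import *
im=get_image('wrist'); r=findrolls(im,cam('wrist'),'wrist'); plan((516,-192.5,127,-8)); 
cv2.imwrite('pics/w9.png',im)
E
```

```text
clock: 23.03
eef_pos: [454.6, 173.3, 122.0]
tool_rot: [3.14, 0.004, 0.199]
force: [0.8, -0.4, -0.2]
width: 46.6
gripper_force: 64.0
clock: 23.37
eef_pos: [456.2, 175.4, 124.4]
tool_rot: [-3.141, -0.002, 0.201]
force: [-0.2, -0.7, -1.2]
width: 53.3
gripper_force: 4.9
clock: 23.95
eef_pos: [455.6, 175.4, 244.0]
tool_rot: [-3.141, -0.002, 0.201]
force: [0.2, 0.5, -1.0]
width: 53.2
gripper_force: 4.9
clock: 24.53
eef_pos: [484.8, -12.5, 241.9]
tool_rot: [3.139, 0.003, 0.024]
force: [-0.0, -1.0, -0.8]
width: 52.6
gripper_force: 4.9
clock: 25.12
eef_pos: [516.0, -194.2, 242.0]
tool_rot: [3.14, 0.001, -0.143]
force: [0.9, 0.7, -1.3]
width: 54.0
gripper_force: 4.7
clock: 25.28
eef_pos: [516.1, -188.0, 242.4]
tool_rot: [-3.14, 0.002, -0.135]
force: [-0.3, 0.6, -1.2]
width: 53.9
gripper_force: 4.7
wrist roll 423 -211 yaw 0  85x38
wrist roll 514 -192 yaw -8  81x38
at [ 516.3 -187.9  242.7   -7.7] w 54.3 t 25.3333
-> [516.0, -192.5, 127.0, -8.0] rows 3
   [0.04,0.46,11.57,0.3]
```

```bash
python3 -m inch '[[[0,0.5,2.5,0.3],[0,0.5,5.5,0.3],[0,0.5,8,0.3],[0,0.5,10,0.3],[0,0.5,11,0.3],[0,0.5,11.5,0.3],[0,0.5,11.5,0.3]]]'
python3 -m inch '[[[0,0,0,0],[0,0,0,0],[0,0,0,0],[0,0,0,0],[0,0,0,0]]]' 4.3
python3 -m inch '[[[0,0,-1,0],[0,0,-3,0],[0,0,-6,0],[0,0,-9,0],[0,0,-11,0],[0,0,-11.8,0],[0,0,-11.8,0],[0,0,-11.8,0]]]'
python3 -m inch '[[[0,-2,0,-1.5],[0.1,-5,0,-3.5],[0.2,-8,0,-5.5],[0.3,-11,0,-7.5],[0.3,-13.5,0,-9],[0.4,-15.8,0,-9.7]]]'
python3 -m inch '[[[0.6,-3,0,-2],[1.2,-6,0,-4],[1.8,-9,0,-6],[2.4,-12,0,-8],[2.8,-14.3,0,-9.2],[3.1,-15.5,0,-9.7],[3.1,-15.5,0,-9.7]]]'
python3 -m inch '[[[0,0,0,0],[0,0,0,0]]]'
python3 - <<'E'
from h import *
plan((568.5,118.5,121,11.4)); print(sensors.read_state()['gripper_force'])
E
```

```text
clock: 25.92
eef_pos: [515.7, -194.3, 127.9]
tool_rot: [-3.141, 0.001, -0.141]
force: [-0.1, 0.1, -0.4]
width: 54.3
gripper_force: 4.7
clock: 26.33
eef_pos: [516.3, -195.6, 129.1]
tool_rot: [3.141, -0.002, -0.143]
force: [-0.1, -0.7, 0.4]
width: 46.8
gripper_force: 64.1
clock: 27.0
eef_pos: [515.3, -195.3, 246.1]
tool_rot: [-3.141, 0.0, -0.143]
force: [-0.7, 0.1, -2.1]
width: 46.6
gripper_force: 64.0
clock: 27.5
eef_pos: [540.9, -37.4, 244.3]
tool_rot: [-3.141, 0.004, 0.029]
force: [-0.0, -0.6, -2.2]
width: 46.7
gripper_force: 64.1
clock: 28.08
eef_pos: [568.3, 119.8, 244.6]
tool_rot: [-3.14, 0.003, 0.201]
force: [0.6, 0.3, -1.4]
width: 46.7
gripper_force: 64.0
clock: 28.25
eef_pos: [568.6, 113.5, 245.6]
tool_rot: [3.14, 0.002, 0.193]
force: [-0.7, -0.1, -1.3]
width: 46.6
gripper_force: 64.0
at [568.6 113.5 245.6  11.1] w 46.6 t 28.25
-> [568.5, 118.5, 121.0, 11.4] rows 3
   [0.08,-0.50,12.46,-0.3]
63.98612936027348
```

```bash
python3 -m inch '[[[0,-0.5,2.5,-0.3],[0,-0.5,5.5,-0.3],[0,-0.5,8,-0.3],[0,-0.5,10,-0.3],[0,-0.5,11.5,-0.3],[0,-0.5,12.3,-0.3],[0,-0.5,12.3,-0.3]]]'
python3 -m inch '[[[0,0,0,0],[0,0,0,0],[0,0,0,0],[0,0,0,0]]]' 5.3
python3 -m inch '[[[0,0,-2,0],[0,0,-5,0],[0,0,-8,0],[0,0,-11,0],[0,0,-12,0],[0,0,-12,0],[0,0,-12,0]]]'
python3 -m inch '[[[-1.4,2,0,1],[-3.5,5,0,2],[-5.6,8,0,3],[-7.7,11,0,4],[-9.1,13,0,5],[-10.3,14.8,0,5.7],[-10.3,14.8,0,5.7]]]'
python3 -m inch '[[[-1.4,2.5,0,1],[-3.1,5.5,0,2],[-4.8,8.5,0,3],[-6.4,11.5,0,4],[-7.8,14,0,5],[-8.8,15.7,0,5.7],[-8.8,15.7,0,5.7]]]' 5.4
python3 -m inch '[[[0,0,0,0],[0,0,0,0]]]'
python3 - <<'E'
from h import *
im=get_image('wrist'); r=findrolls(im,cam('wrist'),'wrist'); plan((425,-212,127,0)); 
cv2.imwrite('pics/w10.png',im)
E
```

```text
clock: 28.83
eef_pos: [566.9, 118.7, 121.7]
tool_rot: [3.14, 0.004, 0.198]
force: [-0.8, 0.2, -1.2]
width: 46.6
gripper_force: 64.0
clock: 29.17
eef_pos: [568.9, 121.1, 124.6]
tool_rot: [-3.142, -0.002, 0.201]
force: [-0.8, -0.9, -1.6]
width: 52.6
gripper_force: 4.9
clock: 29.75
eef_pos: [568.0, 121.0, 243.6]
tool_rot: [-3.142, -0.001, 0.201]
force: [-0.5, -0.1, -1.5]
width: 53.0
gripper_force: 4.9
clock: 30.33
eef_pos: [493.1, -49.8, 241.6]
tool_rot: [3.139, 0.006, 0.094]
force: [-0.7, -0.8, -1.4]
width: 53.1
gripper_force: 4.9
clock: 30.92
eef_pos: [422.0, -213.5, 241.9]
tool_rot: [3.14, 0.004, -0.005]
force: [-0.3, -0.6, -1.8]
width: 54.3
gripper_force: 4.7
clock: 31.08
eef_pos: [425.1, -208.3, 242.3]
tool_rot: [-3.14, 0.002, 0.003]
force: [0.6, 2.1, -0.7]
width: 54.1
gripper_force: 4.7
wrist roll 423 -211 yaw 0  80x38
at [ 4.254e+02 -2.081e+02  2.426e+02  3.000e-01] w 54.1 t 31.1333
-> [425.0, -212.0, 127.0, 0.0] rows 3
   [-0.04,0.39,11.56,0.3]
```

```bash
python3 -m inch '[[[0,0.4,2.5,0.3],[0,0.4,5.5,0.3],[0,0.4,8,0.3],[0,0.4,10,0.3],[0,0.4,11,0.3],[0,0.4,11.5,0.3],[0,0.4,11.5,0.3]]]'
python3 -m inch '[[[0,0,0,0],[0,0,0,0],[0,0,0,0],[0,0,0,0],[0,0,0,0]]]' 4.3
python3 -m inch '[[[0,0,-1,0],[0,0,-3,0],[0,0,-6,0],[0,0,-9,0],[0,0,-11,0],[0,0,-11.8,0],[0,0,-11.8,0],[0,0,-11.8,0]]]'
python3 -m inch '[[[0.3,-2,0,-1],[0.7,-5,0,-2],[1.1,-8,0,-3],[1.6,-11,0,-4],[2,-13.5,0,-5],[2.3,-15.6,0,-5.7]]]'
python3 -m inch '[[[0.7,-3,0,-1],[1.5,-6,0,-2],[2.2,-9,0,-3],[3,-12,0,-4],[3.6,-14.3,0,-5],[3.8,-15.6,0,-5.7],[3.8,-15.6,0,-5.7]]]'
python3 -m inch '[[[0,0,0,0],[0,0,0,0]]]'
python3 - <<'E'
from h import *
plan((470.5,99,121,11.4)); print(sensors.read_state()['gripper_force'])
E
```

```text
clock: 31.72
eef_pos: [425.0, -212.2, 127.2]
tool_rot: [-3.14, 0.002, -0.001]
force: [-0.4, -0.4, -0.9]
width: 53.9
gripper_force: 4.7
clock: 32.13
eef_pos: [425.4, -213.8, 128.9]
tool_rot: [3.141, -0.001, -0.003]
force: [-0.4, -0.5, -2.3]
width: 46.3
gripper_force: 63.4
clock: 32.8
eef_pos: [424.8, -213.4, 246.0]
tool_rot: [-3.141, 0.0, -0.003]
force: [0.6, 0.4, -1.2]
width: 46.7
gripper_force: 63.5
clock: 33.3
eef_pos: [447.6, -55.3, 244.5]
tool_rot: [-3.14, 0.004, 0.099]
force: [0.2, -0.3, -0.9]
width: 46.9
gripper_force: 63.6
clock: 33.88
eef_pos: [470.5, 104.3, 244.8]
tool_rot: [-3.14, 0.003, 0.201]
force: [-0.1, 0.1, -1.6]
width: 46.8
gripper_force: 63.5
clock: 34.05
eef_pos: [470.8, 99.2, 245.6]
tool_rot: [3.14, 0.002, 0.194]
force: [-0.5, 0.0, -1.7]
width: 46.8
gripper_force: 63.5
at [470.8  99.2 245.6  11.1] w 46.8 t 34.05
-> [470.5, 99.0, 121.0, 11.4] rows 3
   [-0.03,0.01,12.46,-0.3]
63.5021392442286
```

```bash
python3 -m inch '[[[0,0,2.5,-0.3],[0,0,5.5,-0.3],[0,0,8,-0.3],[0,0,10,-0.3],[0,0,11.5,-0.3],[0,0,12.3,-0.3],[0,0,12.3,-0.3]]]'
python3 -m inch '[[[0,0,0,0],[0,0,0,0],[0,0,0,0],[0,0,0,0]]]' 5.3
python3 -m inch '[[[0,0,-2,0],[0,0,-5,0],[0,0,-8,0],[0,0,-11,0],[0,0,-12,0],[0,0,-12,0],[0,0,-12,0]]]'
python3 -m inch '[[[1,2.5,0,1],[2.3,5.5,0,3],[3.6,9,0,5],[5,12.5,0,7],[6.5,16,0,8.5],[7.5,18.5,0,10],[8.1,19.8,0,10.5],[8.1,19.8,0,10.5]]]' 5.2
python3 -m inch '[[[0,0,0,0],[0,0,0,0],[0,0,0,0],[0,0,0,0]]]'
python3 - <<'E'
from h import *
plan((594,-76.5,213,0.9),(694,-76.5,213,0.9),(694,-76.5,191,0.9)); 
s=sensors.read_state(); print(s['tool_rot'],s['gripper_force'])
cv2.imwrite('pics/w11.png',get_image('wrist'));cv2.imwrite('pics/t11.png',get_image('top'))
c=cam('wrist'); d=np.load('w3.npz'); print('hooktip at z258', ray('',(261,147),260,(d['K'],d['R'],d['t'])), 'proj now',proj('',(653.7,-77.1,260),c))
E
```

```text
clock: 34.63
eef_pos: [470.3, 99.3, 122.0]
tool_rot: [3.141, 0.004, 0.199]
force: [0.0, 0.1, -1.1]
width: 46.6
gripper_force: 63.5
clock: 34.97
eef_pos: [472.2, 101.3, 124.4]
tool_rot: [-3.142, -0.002, 0.201]
force: [0.4, -0.4, -0.5]
width: 53.3
gripper_force: 4.9
clock: 35.55
eef_pos: [471.5, 101.3, 244.0]
tool_rot: [-3.141, -0.002, 0.201]
force: [-0.6, 0.6, -1.1]
width: 53.1
gripper_force: 4.9
clock: 36.22
eef_pos: [590.8, -81.2, 241.1]
tool_rot: [3.139, 0.002, 0.012]
force: [-0.1, -0.3, -1.0]
width: 52.0
gripper_force: 5.2
clock: 36.55
eef_pos: [589.8, -75.1, 243.2]
tool_rot: [-3.141, 0.001, 0.02]
force: [-0.2, 0.1, -1.9]
width: 51.7
gripper_force: 5.2
at [589.8 -75.1 243.2   1.1] w 51.7 t 36.55
-> [594.0, -76.5, 213.0, 0.9] rows 1
   [0.42,0.14,3.02,0.2]
-> [694.0, -76.5, 213.0, 0.9] rows 3
   [10.00,0.16,-0.00,-0.0]
-> [694.0, -76.5, 191.0, 0.9] rows 1
   [0.00,0.00,2.20,-0.0]
[-3.14089357e+00  7.40592432e-04  1.99664882e-02] 5.169701208360493
hooktip at z258 [653.65587708 -77.11439944 260.        ] proj now [261.95973086 102.33989374]
```

View pics/w11.png

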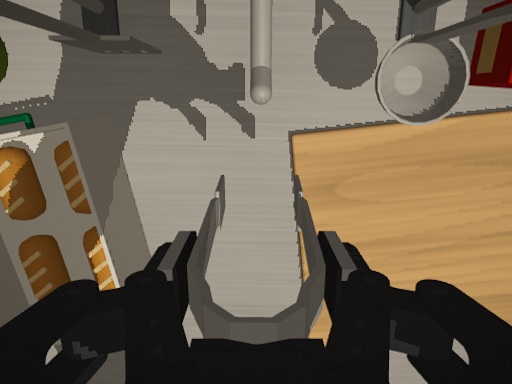

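View pics/t11.png

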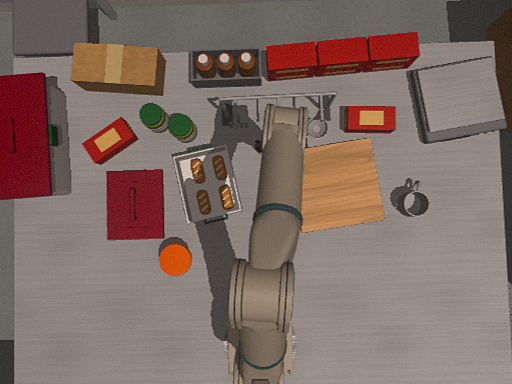

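Rolls: all four in the box, board empty. The tongs still sit in the fingers as before, and the hook tip at (261,95) is in line. Hanging them back.

```bash
python3 -m inch '[[[0.4,0.1,1,0.2],[0.4,0.1,2,0.2],[0.4,0.1,2.6,0.2],[0.4,0.1,2.6,0.2],[0.4,0.1,2.6,0.2]]]'
python3 - <<'E'
from h import *
plan((693,-76.5,216,0.9))
E
python3 -m inch '[[[1,0.2,0,0],[2.5,0.2,0,0],[4.5,0.2,0,0],[6.5,0.2,0,0],[8.2,0.2,0,0],[9.4,0.2,0,0],[9.9,0.2,0,0],[9.9,0.2,0,0]]]'
python3 -m inch '[[[0,0,0,0],[0,0,0,0],[0,0,0,0]]]'
python3 - <<'E'
from h import *
plan((693,-76.5,191,0.9)); s=sensors.read_state(); print(s['force'],s['gripper_force'])
E
```

```text
clock: 37.07
eef_pos: [593.8, -77.5, 216.5]
tool_rot: [-3.141, 0.002, 0.014]
force: [-0.0, -0.5, -0.7]
width: 51.9
gripper_force: 5.2
at [593.8 -77.5 216.5   0.8] w 51.9 t 37.0667
-> [693.0, -76.5, 216.0, 0.9] rows 3
   [9.92,0.04,0.05,-0.1]
clock: 37.73
eef_pos: [694.2, -78.0, 217.1]
tool_rot: [-3.142, -0.001, 0.015]
force: [0.3, -0.3, -0.1]
width: 51.9
gripper_force: 5.2
clock: 37.98
eef_pos: [692.7, -78.3, 217.7]
tool_rot: [3.142, 0.0, 0.014]
force: [0.2, -0.5, -0.7]
width: 51.9
gripper_force: 5.2
at [692.7 -78.3 217.7   0.8] w 51.9 t 37.9833
-> [693.0, -76.5, 191.0, 0.9] rows 1
   [0.04,-0.18,2.67,-0.1]
[ 0.23926998 -0.45948655 -0.66031356] 5.1696091663325205
```

```bash
python3 -m inch '[[[0,-0.2,0.7,0],[0,-0.2,1.4,0],[0,-0.2,2.0,0],[0,-0.2,2.4,0],[0,-0.2,2.6,0],[0,-0.2,2.7,0],[0,-0.2,2.7,0],[0,-0.2,2.7,0]]]'
python3 -m inch '[[[0,0,0,0],[0,0,0,0],[0,0,0,0],[0,0,0,0]]]' 6.2
python3 -m inch '[[[0,0,0,0],[0,0,0,0],[0,0,0,0],[0,0,0,0],[0,0,0,0]]]' 8.5
python3 -m inch '[[[0,0,-1.5,0],[0,0,-3.5,0],[0,0,-6,0],[0,0,-9,0],[-2,0,-12,0],[-5,0,-13,0],[-7.5,0,-13,0],[-7.5,0,-13,0]]]'
python3 - <<'E'
from h import *
plan((460,396,200,0)); im=get_image('wrist'); cv2.imwrite('pics/w12.png',im)
c=cam('wrist'); print(proj('',(692,-76.5,253),c))
E
```

```text
clock: 38.65
eef_pos: [693.6, -76.1, 190.8]
tool_rot: [-3.142, -0.001, 0.014]
force: [-0.6, 0.5, 2.4]
width: 52.1
gripper_force: 4.4
clock: 38.98
eef_pos: [693.2, -76.2, 190.1]
tool_rot: [3.142, 0.0, 0.014]
force: [-0.0, -0.7, -0.3]
width: 61.8
gripper_force: 0.0
clock: 39.4
eef_pos: [693.4, -76.1, 190.4]
tool_rot: [-3.142, 0.0, 0.014]
force: [-0.1, -0.5, -0.2]
width: 85.2
gripper_force: 0.0
clock: 40.07
eef_pos: [614.0, -78.0, 322.1]
tool_rot: [3.141, 0.002, 0.013]
force: [-0.7, 0.1, -0.7]
width: 85.1
gripper_force: 0.0
at [614.  -78.  322.1   0.7] w 85.1 t 40.0667
-> [460.0, 396.0, 200.0, 0.0] rows 13
   [-7.40,-23.80,6.10,0.4]
   [-7.55,-23.75,6.10,0.4]
[254.82874842  78.34555867]
```

View pics/w12.png

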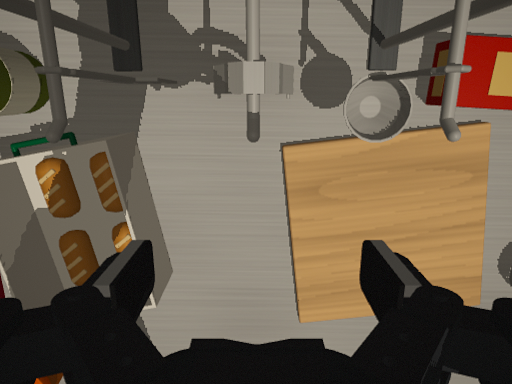

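The bow is back on the hook at (253,77), the same as at the start. Fetching the lid.

```bash
python3 -m inch '[[[-7.4,-23.8,3,0.4],[-7.4,-23.8,3,0.4],[-7.4,-23.8,3,0.4],[-7.4,-23.8,3,0.4],[-7.4,-23.8,3,0.4],[-7.4,-23.8,3,0.4],[-7.4,-23.8,3,0.4]]]'
python3 -m inch '[[[-7.6,-23.8,9,0.4],[-7.6,-23.8,9,0.4],[-7.6,-23.8,9,0.4],[-7.6,-23.8,9,0.4],[-7.6,-23.8,9,0.4],[-7.6,-23.8,9,0.4],[-7.6,-23.8,9,0.4],[-7.6,-23.8,9,0.4]]]'
python3 -m inch '[[[0,0,0,0],[0,0,0,0]]]'
python3 - <<'E'
from h import *
plan((454.5,396.1,32,0))
im=get_image('top'); c=cam('top'); hsv=cv2.cvtColor(im,cv2.COLOR_BGR2HSV)
def green(hsv,c,n,f):
    m=((hsv[...,0]>55)&(hsv[...,0]<95)&(hsv[...,1]>90)).astype(np.uint8)
    k,_,st,ce=cv2.connectedComponentsWithStats(m)
    for i in range(1,k):
        if st[i,4]>8: print(n,ce[i].round(1),st[i].tolist(),[ray(n,ce[i],z,c)[:2].round(1).tolist() for z in (50,86)])
green(hsv,c,'top',0)
def lid(h):
    m=(((h[...,0]<6)|(h[...,0]>168))&(h[...,1]>120)).astype(np.uint8)*255
    m[:,:95]=0;m[:,168:]=0;m[:150]=0;m[243:]=0
    q=max(cv2.findContours(cv2.morphologyEx(m,cv2.MORPH_CLOSE,np.ones((9,9))),0,2)[0],key=cv2.contourArea)
    print(cv2.minAreaRect(np.array([ray('top',p[0],19,c)[:2] for p in q],np.float32)))
lid(cv2.cvtColor(cv2.imread('pics/t11.png'),cv2.COLOR_BGR2HSV))
E
```

```text
clock: 40.7
eef_pos: [537.5, 171.2, 289.1]
tool_rot: [-3.135, 0.004, 0.021]
force: [-0.1, 1.3, 0.4]
width: 85.0
gripper_force: 0.0
clock: 41.37
eef_pos: [459.7, 402.9, 198.0]
tool_rot: [-3.14, 0.004, 0.009]
force: [-0.2, -0.1, 0.6]
width: 84.9
gripper_force: 0.0
clock: 41.53
eef_pos: [464.7, 395.8, 200.4]
tool_rot: [3.14, -0.001, -0.001]
force: [0.4, -0.5, 0.5]
width: 85.0
gripper_force: 0.0
at [ 4.647e+02  3.958e+02  2.004e+02 -1.000e-01] w 85.0 t 41.5333
-> [454.5, 396.1, 32.0, 0.0] rows 5
   [-1.02,-0.03,16.84,-0.1]
top [150.2 113.7] [140, 103, 22, 22, 373] [[742.7, 327.4], [735.0, 319.3]]
top [179.2 124.3] [169, 114, 22, 22, 374] [[705.2, 235.2], [698.3, 229.2]]
top [ 51.9 134.7] [48, 124, 10, 22, 106] [[684.8, 645.3], [678.5, 629.9]]
top [199.5 148. ] [188, 145, 24, 8, 46] [[627.0, 171.9], [621.9, 167.3]]
top [215.5 219.9] [204, 215, 24, 9, 40] [[397.0, 126.3], [397.2, 122.8]]
top [227.2 351.2] [227, 347, 2, 9, 12] [[-12.4, 99.8], [-2.8, 96.8]]
top [224.6 363.4] [223, 361, 4, 6, 9] [[-49.5, 109.1], [-39.0, 106.0]]
top [218.3 371.8] [213, 367, 11, 10, 18] [[-74.6, 129.2], [-63.6, 125.5]]
((454.56854248046875, 390.21923828125), (222.756591796875, 183.51812744140625), 0.1470733880996704)
```

```bash
python3 -m inch '[[[-0.5,0.2,4,0],[-1,0.4,8,0],[-1,0.4,11,0],[-1,0.4,14,0],[-1,0.4,16,0],[-1,0.4,16.7,0],[-1,0.4,16.7,0],[-1,0.4,16.7,0]]]'
python3 -m inch '[[[0,0,0,0],[0,0,0,0],[0,0,0,0],[0,0,0,0],[0,0,0,0],[0,0,0,0],[0,0,0,0]]]' 0.8
python3 -m inch '[[[0,0,-1,0],[0,0,-3,0],[0,0,-6,0],[0,0,-9.5,0],[0,0,-13,0],[0,0,-16,0],[0,0,-18,0],[0,0,-18,0]]]'
python3 - <<'E'
from h import *
plan((510.5,146.3,210,11.3),(510.5,146.3,108,11.3)); s=sensors.read_state(); print(s['force'],s['gripper_force'],s['tool_rot'])
E
```

```text
clock: 42.25
eef_pos: [454.7, 392.7, 34.4]
tool_rot: [-3.141, -0.001, -0.001]
force: [-0.9, -0.5, -0.0]
width: 85.0
gripper_force: 0.0
clock: 42.83
eef_pos: [453.4, 393.4, 34.0]
tool_rot: [-3.141, -0.001, 0.001]
force: [-0.1, 0.2, 4.2]
width: 14.2
gripper_force: 59.2
clock: 43.5
eef_pos: [455.3, 394.9, 218.5]
tool_rot: [-3.136, -0.007, 0.0]
force: [0.9, 1.5, -1.1]
width: 14.5
gripper_force: 58.9
at [455.3 394.9 218.5   0. ] w 14.5 t 43.5
-> [510.5, 146.3, 210.0, 11.3] rows 7
   [5.52,24.86,0.85,-11.3]
-> [510.5, 146.3, 108.0, 11.3] rows 3
   [0.00,0.00,10.20,-0.0]
[ 0.88283455  1.52452933 -1.09832677] 58.899856209754944 [-3.13556527e+00 -6.52888837e-03  2.44246049e-04]
```

```bash
python3 -m inch '[[[0.8,3.5,0,-2],[1.6,7.2,0,-4],[2.4,11,0,-6],[3.3,14.8,0.3,-8],[4.1,18.5,0.6,-9.5],[4.9,22,0.8,-10.7],[5.4,24.3,0.8,-11.3],[5.4,24.9,0.8,-11.3]]]'
python3 -m inch '[[[0,0,2,0],[0,0,4,0],[0,0,6,0],[0,0,6,0],[0,0,6,0],[0,0,6,0]]]'
python3 - <<'E'
from h import *
plan((509.5,146.3,140,11.3)); s=sensors.read_state(); print(s['force'],s['tool_rot'])
c=cam('top'); im=get_image('top'); cv2.imwrite('pics/t13.png',im)
E
```

```text
clock: 44.17
eef_pos: [507.4, 137.5, 204.1]
tool_rot: [3.138, 0.003, 0.19]
force: [0.4, 0.2, -2.7]
width: 15.0
gripper_force: 59.1
clock: 44.67
eef_pos: [507.4, 144.6, 145.8]
tool_rot: [-3.141, -0.0, 0.198]
force: [0.1, 0.2, -1.5]
width: 15.0
gripper_force: 59.0
at [507.4 144.6 145.8  11.4] w 15.0 t 44.6667
-> [509.5, 146.3, 140.0, 11.3] rows 1
   [0.24,-0.12,0.58,0.1]
[ 0.13463733  0.2279972  -1.4737262 ] [-3.14138810e+00 -2.26114970e-04  1.98133514e-01]
```

```bash
python3 -m inch '[[[0.2,-0.1,0.5,0],[0.2,-0.1,1,0],[0.2,-0.1,1.6,0],[0.2,-0.1,1.6,0],[0.2,-0.1,1.6,0],[0.2,-0.1,1.6,0]]]'
python3 -m inch '[[[0,0,0.5,0],[0,0,1,0],[0,0,1.3,0],[0,0,1.6,0],[0,0,1.7,0],[0,0,1.7,0]]]'
python3 - <<'E'
from h import *
plan((509.5,146.3,110,11.3)); s=sensors.read_state(); print(s['force'],s['torque'],s['tool_rot'])
E
```

```text
clock: 45.22
eef_pos: [509.0, 145.5, 129.4]
tool_rot: [3.142, 0.0, 0.198]
force: [-0.8, -0.4, -2.0]
width: 14.6
gripper_force: 59.0
clock: 45.72
eef_pos: [508.8, 145.5, 112.0]
tool_rot: [3.141, 0.001, 0.198]
force: [0.3, 0.0, -2.6]
width: 14.8
gripper_force: 59.1
at [508.8 145.5 112.   11.3] w 14.8 t 45.7167
-> [509.5, 146.3, 110.0, 11.3] rows 1
   [0.08,-0.07,0.20,0.0]
[ 0.29627433  0.01026158 -2.568626  ] [ 0.00958149  0.01006841 -0.02272517] [3.14149278e+00 7.92426686e-04 1.97669564e-01]
```

```bash
python3 -m inch '[[[0.1,0,0.1,0],[0.1,0,0.2,0],[0.1,0,0.3,0],[0.1,0,0.3,0],[0.1,0,0.3,0]]]'
python3 -m inch '[[[0,0,0,0],[0,0,0,0],[0,0,0,0],[0,0,0,0],[0,0,0,0],[0,0,0,0]]]' 8.5
python3 -m inch '[[[0,0,-2,0],[0,0,-5,0],[0,0,-9,0],[0,0,-13,0],[0,0,-14,0],[0,0,-14,0],[0,0,-14,0]]]'
python3 - <<'E'
from h import *
plan((450,-150,250,11)); c=cam('wrist'); im=get_image('wrist'); cv2.imwrite('pics/w14.png',im)
h=cv2.cvtColor(im,cv2.COLOR_BGR2HSV); m=(((h[...,0]<6)|(h[...,0]>168))&(h[...,1]>120)).astype(np.uint8)*255
q=max(cv2.findContours(cv2.morphologyEx(m,cv2.MORPH_CLOSE,np.ones((9,9))),0,2)[0],key=cv2.contourArea)
for z in (95,85):print(cv2.minAreaRect(np.array([ray('',p[0],z,c)[:2] for p in q],np.float32)))
E
```

```text
clock: 46.13
eef_pos: [510.4, 145.8, 110.0]
tool_rot: [-3.141, -0.001, 0.198]
force: [-1.3, -0.6, 2.8]
width: 14.7
gripper_force: 59.8
clock: 46.63
eef_pos: [510.0, 145.7, 109.4]
tool_rot: [3.142, 0.0, 0.198]
force: [-0.1, 0.7, 0.1]
width: 84.8
gripper_force: 0.0
clock: 47.22
eef_pos: [510.0, 145.7, 249.6]
tool_rot: [-3.142, -0.001, 0.198]
force: [-0.6, -0.4, 0.1]
width: 85.1
gripper_force: 0.0
at [510.  145.7 249.6  11.3] w 85.1 t 47.2167
-> [450.0, -150.0, 250.0, 11.0] rows 8
   [-11.69,27.81,-0.04,0.3]
((512.35888671875, 145.12335205078125), (221.51312255859375, 181.66082763671875), 11.25880241394043)
((510.2660827636719, 144.6938934326172), (228.95143127441406, 187.76089477539062), 11.258805274963379)
```

```bash
python3 -m inch '[[[-11.7,27.8,0,0.3],[-11.7,27.8,0,0.3],[-11.7,27.8,0,0.3],[-11.7,27.8,0,0.3],[-11.7,27.8,0,0.3],[-11.7,27.8,0,0.3],[-11.7,27.8,0,0.3],[-11.7,27.8,0,0.3]]]'
python3 -m inch '[[[0,12,-2,0],[0,18,-3,0],[0,20,-3,0],[0,20,-3,0],[0,20,-3,0],[0,20,-3,0],[0,20,-3,0],[0,20,-3,0]]]'
python3 - <<'E'
from h import *
im=get_image('top'); c=cam('top'); hsv=cv2.cvtColor(im,cv2.COLOR_BGR2HSV)
m=((hsv[...,0]<6)|(hsv[...,0]>168))&(hsv[...,1]>120); m=m.astype(np.uint8)*255
m[:, :160]=0;m[:130]=0;m[:,260:]=0;m[235:]=0
cn=max(cv2.findContours(cv2.morphologyEx(m,cv2.MORPH_CLOSE,np.ones((9,9))),0,2)[0],key=cv2.contourArea)
print('lid',cv2.minAreaRect(np.array([ray('top',p[0],95,c)[:2] for p in cn],np.float32)))
a=cv2.imread('pics/top0.png').astype(int); d=np.abs(im.astype(int)-a).max(2)
for n,(x,y,w,h) in dict(tongs=(240,92,55,35),jars=(138,100,60,42),tea2=(82,118,56,46),tub=(158,240,36,36),tea1=(343,104,54,30),mug=(396,180,36,38)).items(): print(n,(d[y:y+h,x:x+w]>60).mean().round(3))
E
```

```text
clock: 47.93
eef_pos: [446.4, -157.0, 247.6]
tool_rot: [3.14, 0.005, 0.183]
force: [0.2, -0.1, 0.5]
width: 85.0
gripper_force: 0.0
clock: 48.6
eef_pos: [487.4, -344.6, 277.2]
tool_rot: [-3.138, 0.003, 0.193]
force: [0.4, 0.7, -0.2]
width: 84.9
gripper_force: 0.0
lid ((511.38336181640625, 144.737060546875), (222.8522491455078, 183.2925262451172), 11.399839401245117)
tongs 0.006
jars 0.0
tea2 0.0
tub 0.0
tea1 0.0
mug 0.334
```

```bash
python3 -c "
from cell import order; print(order.finish_job())"
```

```text
the job is handed in; nothing more can be done
None
```

The job is handed in: all four rolls went into the box with the tongs, the tongs hang on the middle hook, and the lid is back on, level and within about 3 mm of its starting position. The jars, tub and cartons match the first picture; the mug was in place in a mid-job picture, but its last comparison, probably hidden by the arm or its shadow, was inconclusive.

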